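# Find the through bore with the gauge pin

### The arm

A 7-joint arm with a two-finger parallel gripper is mounted at the origin on the work surface. World frame = base frame: x ahead of the robot, y to its left, z up, the work surface at z = 0. Lengths are in m, angles in rad, forces in N, time in s.
With the tool pointing down it reaches from about 0.4 to 0.85 m from the base axis. Payload 10.4 kg.
Tool frame: the origin (TCP) lies between the finger pads; the fingertips stand manip.finger_overhang ahead of it and the grasp point (between the pads) lies 11 mm behind it (manip.finger_overhang is the distance from the TCP to the fingertips, in m); x points along the fingers, z is the direction in which the jaws open and shut, and the axes are right-handed (so a half turn about x gives the same grasp; the last joint's range is limited). The gripper opens to 85 mm and grips with 20 to 120 N. Pads are 22 mm wide; open, the fingers measure 114 mm over their backs; the gripper's body (76 mm by 85 mm) begins 54 mm behind the grasp point. The pads swing forward as they close: fully open they stand 13 mm farther back than shut.
Start: joints at [-1.368, 0.332, -0.065, 1.46, 0.022, 1.35, -0.088], TCP at [0.14, 0.609, 0.239] pointing down, gripper open.
Joint ranges: [-2.6, 2.6], [-0.5, 2.12], [-1.47, 1.34], [0.16, 2.42], [-1.27, 4.41], [0.06, 2.06], [-2.6, 2.6]. Speed limits (rad/s): [2.22, 2.22, 2.79, 2.79, 3.14, 3.14, 3.14].

### API

Orientations are given as a unit quaternion [x, y, z, w].
In Python, from workcell import get_obs, camera, workorder, manip gives the robot as it stands. The module is installed in compiled form; this text tells all that it offers.
- The arm moves only by the tool play_rows, never from a script. Its argument "increments" is text: rows parted by semicolons, each of 4 numbers parted by spaces: the shift along the tool's x, y, z in m, then the turn about the tool's x in rad. A call has 1 to 20 rows; each row shifts and turns the pose as measured when the row begins, along the tool's axes as they then stand; what a row does not reach is not made up. A row lasts 1/10 s, in which the tool goes at most 50 mm and 8.59 degrees, less where a joint would pass 70% of its speed; a pose out of reach is approached as far as the arm can. A call is refused whole if a number of a shift passes 0.05 or a number of a turn 0.15, either way. A call with a gripper value outside its range is refused whole. "hand" is the gripper command: -1 is fully open, 1 is shut, values between are in proportion, set as the call begins (left out, the last holds). The fingers move at their own pace and stop on an object; "squeeze" is the grip in N (left out, the last holds). Time passes only in rows, so rows that do not move let the fingers close. It gives the time, the measured TCP pose, the force and the opening at its end, in the units of the state.
- get_obs(): the state, without advancing time (a new reading comes with each control period).
- camera(name): name is "side" or "top"; returns a dict with "img" (384x512x3 uint8, blue, green, red), "fov_y" (degrees; the focal length in pixels is half the picture's height over the tangent of half this angle, whatever the lens; pixels are square), "cx", "cy" (the principal point, pixels), "distortion" ([k1, k2, p1, p2, k3] as OpenCV has them; the pictures are not rectified), "R" (3x3) and "t" (3): a world point X has camera coordinates R X + t. Camera axes: x right, y down, z forward; pixel columns grow to the right and rows downward; lengths in m; the calibration is good to about 2 mm. A picture is of the moment at which its call begins. There is no depth.
- workorder.hand_in(): hands the job in, once; it reports no verdict.
The state is a dict: "clock": time; "joint_pos": joint angles; "joint_velocities": joint speeds; "tau": joint torques, N m; "position": TCP position; "ee_rot": TCP orientation; "ft_force": force on the tool from outside, world axes, zero at the start; "torque": the same for the moment, N m; "grip_width": opening from 0.0 (shut) to 1.0 (fully open).
Only numpy, scipy, OpenCV 4.12 (cv2) and the standard library are available. Lean on these libraries where they do the work, as an engineer would, in place of code of your own. Each camera call takes 0.05 s, during which the arm holds its last target.

### The job

One of the three bores in the grey casting goes right through, the other two are blind. Take the slim steel gauge pin with the long narrow grip out of the wooden rack and probe the bores with it until you find the through-hole, then leave the pin standing upright in that bore, fully home with its collar flat on the casting.

Things in the scene. Friction and masses are not known exactly. Their poses are not given: they have to be found in the camera images.
- pin_grip (a point): Loose steel gauge pin, 0.2-0.4 kg, upright in a 62 mm high wooden rack. From below: shank 14 mm thick, 55 long; collar 52 mm wide, 6 thick; round grip 24 mm thick, 45 long. Point: centre of the grip, z up; 28.5 mm above the collar's underside, 83.5 above the shank's tip. The rack also holds a fat plug gauge (grip 42 mm thick, not needed), 96 mm away along this point's -x at the start.
- bore_1 (a point): Centre of the mouth of the bore at the -y end of a row of three upright 30 mm bores, 64 mm apart along this point's y, in a fixed level grey casting (200 mm long, 74 wide, flat top 72 mm above the bench). Point in the top face, z up. Any one of the three is a through-hole, open to a gap below that the home pin does not bottom in; the other two are blind with a flat floor 35 mm below the mouth.
- bore_2 (a point): Centre of the mouth of the middle bore of the same casting, in its top face, z up. Fully home in the through bore, the pin's collar rests on the top face and its grip centre is 28.5 mm above the mouth; stood on the floor of a blind bore, the pin stays 20 mm higher.
- bore_3 (a point): Centre of the mouth of the bore at the +y end of the row in the same casting, in its top face, z up. Loose bystanders (a socket, a bearing race, under 45 mm high) stand on the bench beside the casting.
Things that resemble listed ones, but are neither listed nor needed, are in the scene too. Leave any red look-alike of the part that bears pin_grip alone.

How it is judged:
By the outcome, as a careful person would: the job done as asked, in the order asked, and still so for the second after the job is handed in, with the robot touching nothing.
It also fails if it takes over 42 s, if anything falls off the work surface, if the arm or the gripper's body presses on something with over 40 N, if the wrist force passes 120 N, or if a joint passes its speed limit or range.

## Working session

There is one attempt and no reset: what is moved stays moved. The work goes in short steps, Python scripts to look and compute and a tool call to move; the robot and the scene stay as the last step left them, time stands still between calls to the robot, and variables do not carry over. Pictures are saved under pics/ and viewed, and the job is handed in when it is done.

Besides the shell and the picture viewer there is one more tool, called as name(argument=value, ...) on one line, values as JSON. play_rows: Moves the arm, as the interface text tells. Its arguments: {"type":"object","properties":{"increments":{"type":"string"},"hand":{"type":"number"},"squeeze":{"type":"number"}},"required":["increments"]}

```bash
mkdir -p pics; cat > h.py <<'E'
import numpy as np, cv2
from workcell import get_obs, camera, workorder, manip
def K(c):
    h=c["img"].shape[0]; f=h/2/np.tan(np.radians(c["fov_y"])/2)
    return np.array([[f,0,c["cx"]],[0,f,c["cy"]],[0,0,1.]])
def ray(c,uv):
    p=cv2.undistortPoints(np.array([[uv]],float),K(c),np.array(c["distortion"],float))[0,0]
    R=np.array(c["R"]);t=np.array(c["t"])
    return -R.T@t, R.T@np.array([p[0],p[1],1])
def onz(c,uv,z):
    o,d=ray(c,uv); return o+d*(z-o[2])/d[2]
def proj(c,X):
    return cv2.projectPoints(np.array([X],float),cv2.Rodrigues(np.array(c["R"],float))[0],np.array(c["t"],float),K(c),np.array(c["distortion"],float))[0][0,0]
def tri(c1,u1,c2,u2):
    o1,d1=ray(c1,u1);o2,d2=ray(c2,u2)
    s=np.linalg.lstsq(np.c_[d1,-d2],o2-o1,rcond=None)[0]
    a=o1+d1*s[0];b=o2+d2*s[1];return (a+b)/2,np.linalg.norm(a-b)
import pickle
def snap(n,tag):
    c=camera(n);cv2.imwrite(f"pics/{tag}.png",c["img"]);pickle.dump(c,open(f"{tag}.pkl","wb"));return c
def load(tag): return pickle.load(open(f"{tag}.pkl","rb"))
E
python3 - <<'E'
from h import *
o=get_obs();print({k:np.round(v,3) for k,v in o.items()});print(manip.finger_overhang)
for n in("side","top"):
    c=snap(n,n+"0");print(n,c["fov_y"],c["cx"],c["cy"],c["distortion"],-np.array(c["R"]).T@c["t"])
    cv2.imwrite(f"pics/{n}0b.png",cv2.resize(c["img"],(800,600)))
E
```

```text
{'clock': np.float64(0.0), 'joint_pos': array([-1.368,  0.333, -0.065,  1.461,  0.022,  1.35 , -0.088]), 'joint_velocities': array([-0.001,  0.001,  0.001, -0.001,  0.001,  0.001,  0.002]), 'tau': array([-1.0000e-03, -6.2547e+01,  4.9000e-02, -3.9160e+01,  1.6000e-02,
        1.0000e-02,  0.0000e+00]), 'position': array([0.14 , 0.609, 0.239]), 'ee_rot': array([-0.441,  0.554,  0.44 ,  0.553]), 'ft_force': array([-0.799,  0.084, -0.657]), 'torque': array([ 0.008,  0.001, -0.02 ]), 'grip_width': np.float64(1.0)}
0.008
side 49.11244298803173 259.37443931349145 194.86345960568195 [0.00976464 0.         0.         0.         0.        ] [ 0.19715705 -0.86091453  0.69538191]
top 46.78063792280409 259.70913867897053 194.7889446848305 [0.0168174 0.        0.        0.        0.       ] [ 0.4955333  -0.07553936  1.09939574]
```

View pics/side0b.png

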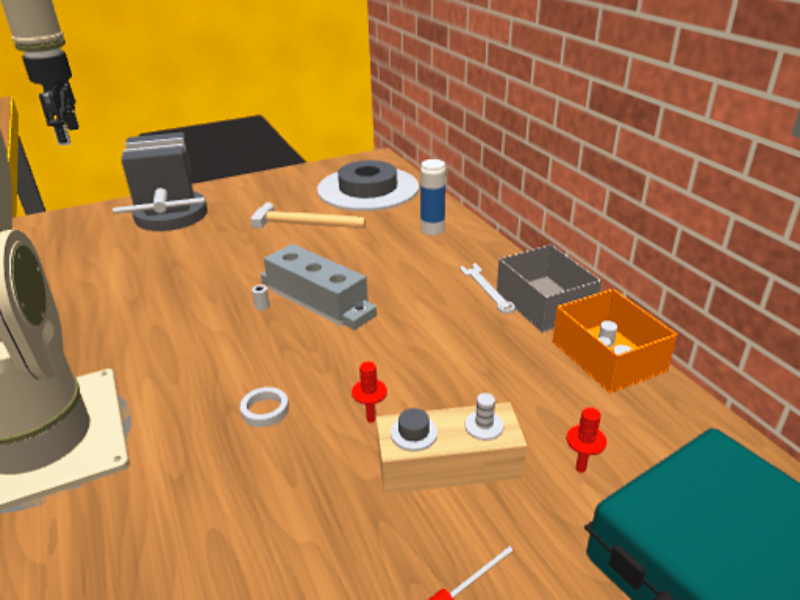

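View pics/top0b.png

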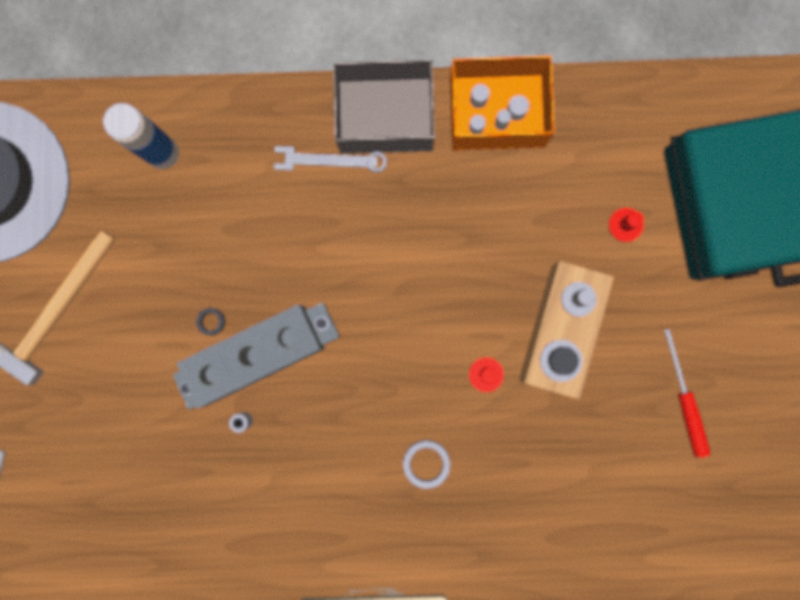

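```bash
python3 - <<'E'
from h import *
s=load("side0")["img"];t=load("top0")["img"]
def crop(i,x0,y0,w,h): return cv2.resize(i[y0:y0+h,x0:x0+w],(400,300),interpolation=cv2.INTER_CUBIC)
a=np.vstack([np.hstack([crop(s,230,235,120,90),crop(t,320,155,100,75)]),np.hstack([crop(s,160,150,88,66),crop(t,105,185,120,90)])])
cv2.imwrite("pics/crop0.png",a)
E
```

```text
(no output)
```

View pics/crop0.png

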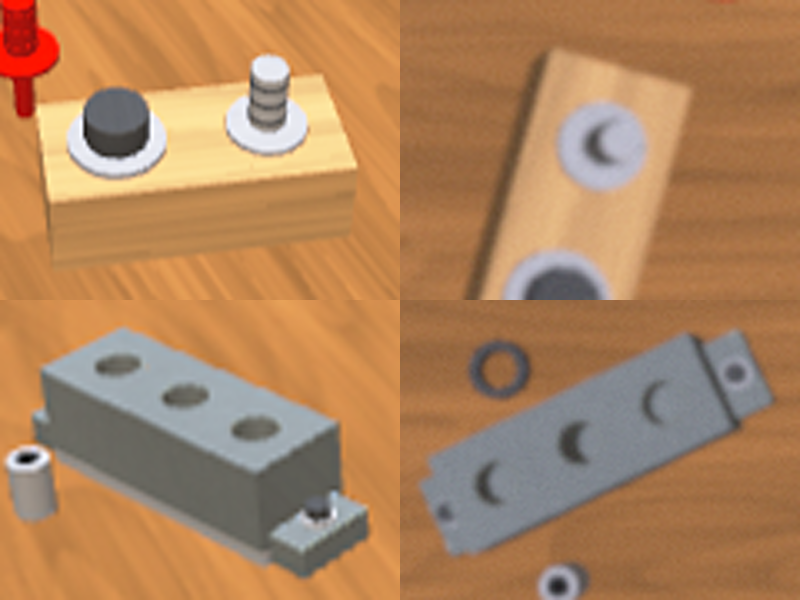

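```bash
python3 - <<'E'
from h import *
S=load("side0");T=load("top0")
# top: collar
t=T["img"];hsv=cv2.cvtColor(t,cv2.COLOR_BGR2HSV)
m=((hsv[...,1]<70)&(hsv[...,2]>60)).astype(np.uint8)
box=np.zeros_like(m);box[170:215,345:395]=1
cs,_=cv2.findContours(m*box,0,1)
for c in cs:
    if cv2.contourArea(c)>50:
        (x,y),(w,h),a=cv2.fitEllipse(cv2.convexHull(c));print("top collar",x,y,w,h,onz(T,(x,y),.068), "diam",np.ptp(c[:,0,:],axis=0))
# plug collar
box=np.zeros_like(m);box[212:250,335:385]=1
cs,_=cv2.findContours(m*box,0,1)
for c in cs:
    if cv2.contourArea(c)>50:
        (x,y),(w,h),a=cv2.fitEllipse(cv2.convexHull(c));print("top plug",x,y,w,h,onz(T,(x,y),.068))
s=S["img"];hs=cv2.cvtColor(s,cv2.COLOR_BGR2HSV)
m=((hs[...,1]<60)&(hs[...,2]>80)).astype(np.uint8)
box=np.zeros_like(m);box[240:290,295:330]=1
cs,_=cv2.findContours(m*box,0,1)
for c in cs:
    if cv2.contourArea(c)>50: 
        x,y,w,h=cv2.boundingRect(c);print("side pin bbox",x,y,w,h)
# bores
g=cv2.cvtColor(s,cv2.COLOR_BGR2GRAY)
G=g[150:216,160:248]
Gb=cv2.resize(G,None,fx=4,fy=4,interpolation=cv2.INTER_CUBIC)
top_=np.median(g[168:172,190:194]);print("face",top_)
for th in(95,105,115):
    mm=(Gb<th).astype(np.uint8)
    cs,_=cv2.findContours(mm,0,1)
    for c in cs:
        if 150<cv2.contourArea(c)<3000:
            (x,y),(w,h),a=cv2.fitEllipse(c);u=(160+(x+.5)/4-.5,150+(y+.5)/4-.5)
            print(th,np.round(u,1),round(w/4,1),round(h/4,1),round(a),np.round(onz(S,u,.072),4))
E
```

```text
top collar 370.0164489746094 191.05006408691406 22.505706787109375 23.03618621826172 [ 0.5607637  -0.31984015  0.068     ] diam [22 22]
top plug 358.8717041015625 230.3929901123047 27.299711227416992 27.86091423034668 [ 0.47055174 -0.2903479   0.068     ]
side pin bbox 298 251 24 31
face 169.0
95 [233.2 203.5] 4.1 19.9 55 [ 0.5112 -0.028   0.072 ]
105 [169.6 179.4] 3.7 5.6 136 [0.3972 0.1637 0.072 ]
105 [213.6 178.2] 3.5 5.3 92 [0.5103 0.1122 0.072 ]
105 [199.6 170.9] 3.0 9.0 86 [0.4881 0.1694 0.072 ]
105 [184.1 164.2] 2.5 7.2 88 [0.4596 0.2285 0.072 ]
115 [215.4 178. ] 3.9 9.8 86 [0.515 0.111 0.072]
115 [200.  170.8] 3.7 9.7 85 [0.4894 0.1691 0.072 ]
115 [185.2 164. ] 3.2 9.5 84 [0.4629 0.2279 0.072 ]
```

```bash
python3 - <<'E'
from h import *
S=load("side0");T=load("top0")
g=cv2.cvtColor(S["img"],cv2.COLOR_BGR2GRAY)
Gb=cv2.resize(g[150:216,160:248],None,fx=4,fy=4,interpolation=cv2.INTER_CUBIC)
for th in(125,135,145):
    cs,_=cv2.findContours((Gb<th).astype(np.uint8),1,1)
    for c in cs:
        if 250<cv2.contourArea(c)<3000:
            (x,y),(w,h),a=cv2.fitEllipse(c);u=(160+(x+.5)/4-.5,150+(y+.5)/4-.5)
            print(th,np.round(u,1),round(w/4,1),round(h/4,1),round(a),np.round(onz(S,u,.072),4))
t=T["img"]
hs=cv2.cvtColor(t,cv2.COLOR_BGR2HSV)
m=((hs[...,0]>60)&(hs[...,0]<130)).astype(np.uint8);b=np.zeros_like(m);b[188:265,108:218]=1
m=cv2.morphologyEx(m*b,cv2.MORPH_OPEN,np.ones((3,3)))
cs,_=cv2.findContours(m,0,1);c=max(cs,key=cv2.contourArea)
r=cv2.minAreaRect(c);print("cast rect",r,[np.round(onz(T,p,.072),4) for p in cv2.boxPoints(r)],onz(T,r[0],.072))
print("bore mid proj top",proj(T,(.4894,.1691,.072)))
P=(.5608,-.3198)
print("side proj collar",proj(S,(*P,.068)),"top",proj(S,(*P,.113)))
o=get_obs()
from scipy.spatial.transform import Rotation as R
print(R.from_quat(o["ee_rot"]).as_matrix().round(3))
v=t.copy()[180:270,100:220];v=cv2.resize(v,(800,600),interpolation=cv2.INTER_CUBIC)
for p in[(.4894,.1691),(.515,.111),(.4635,.2275)]:
    q=[proj(T,(p[0]+.015*np.cos(a),p[1]+.015*np.sin(a),.072)) for a in np.linspace(0,6.28,30)]
    q=((np.array(q)-[100,180]+.5)*6.667-.5).astype(int);cv2.polylines(v,[q],True,(0,0,255),1)
cv2.imwrite("pics/bt.png",v)
E
```

```text
125 [215.5 178. ] 4.4 10.1 86 [0.5154 0.1109 0.072 ]
125 [200.2 170.8] 4.2 9.9 85 [0.4898 0.1692 0.072 ]
125 [185.3 164. ] 3.7 9.8 83 [0.4633 0.2279 0.072 ]
135 [169.9 191. ] 4.4 12.3 167 [0.3814 0.1047 0.072 ]
135 [215.6 177.9] 4.9 10.4 85 [0.5157 0.111  0.072 ]
135 [200.2 170.7] 4.8 10.2 85 [0.49   0.1692 0.072 ]
135 [185.4 163.9] 4.2 10.1 83 [0.4635 0.2279 0.072 ]
145 [215.6 177.9] 5.5 10.8 85 [0.5157 0.111  0.072 ]
145 [200.2 170.7] 5.3 10.4 84 [0.49   0.1692 0.072 ]
145 [185.4 164. ] 4.7 10.4 83 [0.4634 0.2278 0.072 ]
145 [218.6 164.1] 2.3 12.2 156 [0.552 0.181 0.072]
145 [205.4 160.8] 3.3 13.0 133 [0.5234 0.218  0.072 ]
145 [164.5 157.1] 4.8 17.0 145 [0.4189 0.2989 0.072 ]
cast rect ((162.6812744140625, 226.0413055419922), (31.157123565673828, 105.55093383789062), 64.17900848388672) [array([0.4759, 0.2884, 0.072 ]), array([0.5762, 0.0666, 0.072 ]), array([0.5102, 0.0364, 0.072 ]), array([0.4107, 0.2575, 0.072 ])] [0.49302095 0.16252726 0.072     ]
bore mid proj top [159.86470267 227.68970426]
side proj collar [308.68353439 269.90725667] top [309.72470275 253.85322008]
[[-0.    -0.975  0.224]
 [-0.001  0.224  0.975]
 [-1.    -0.    -0.001]]
```

View pics/bt.png

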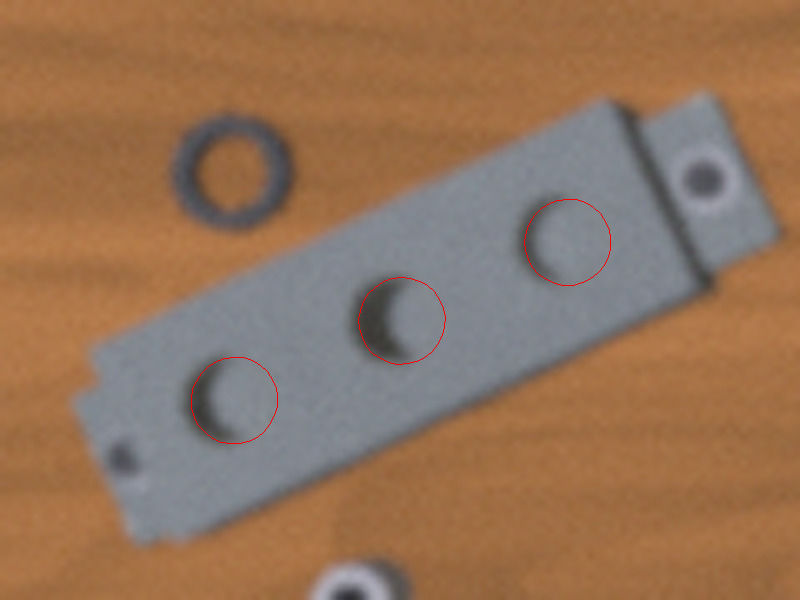

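Candidates (side view, 800 px picture): slim steel grip (485,412) in the rack; fat dark plug (413,427) in the rack; red look-alikes (368,390) and (587,437). The slim steel one in the rack fits (24 mm collar-to-grip ratio, grey, rack), and the enlarged crop confirms it. Pin is at about (0.562,-0.320), and the bores at (0.516,0.111), (0.490,0.170) and (0.464,0.228), which is 64 mm spacing as stated. The middle bore has the deepest shadow.

play_rows(increments="0 -0.037 -0.023 0;0 -0.037 -0.023 0;0 -0.037 -0.023 0;0 -0.037 -0.023 0;0 -0.037 -0.023 0;0 -0.037 -0.023 0;0 -0.037 -0.023 0;0 -0.037 -0.023 0;0 -0.037 -0.023 0;0 -0.037 -0.023 0;0 -0.018 -0.041 0;0 -0.018 -0.041 0", hand=-1)

```text
clock: 1.3
position: [0.4737, 0.2032, 0.2334]
ee_rot: [-0.444, 0.554, 0.444, 0.547]
ft_force: [0.5, 0.1, 0.7]
grip_width: 0.999
```

play_rows(increments="0 -0.017 -0.041 0;0 -0.017 -0.041 0;0 -0.017 -0.041 0;0 -0.017 -0.041 0;0 -0.017 -0.041 0;0 -0.017 -0.041 0;0 -0.017 -0.041 0;0 -0.017 -0.041 0;0 -0.017 -0.041 0;0 -0.017 -0.041 0;0 -0.017 -0.041 0;0 -0.017 -0.041 0;0 0 0 0;0 0 0 0")

```text
clock: 2.7
position: [0.5658, -0.3494, 0.2314]
ee_rot: [-0.442, 0.557, 0.443, 0.546]
ft_force: [0.2, 1.2, 0.8]
grip_width: 1.001
```

```bash
cat > go.py <<'E'
import sys
from h import *
from scipy.spatial.transform import Rotation as R
o=get_obs();M=R.from_quat(o["ee_rot"]).as_matrix()
print("pos",o["position"].round(4),"M",M.round(3).tolist(),"j",o["joint_pos"].round(2),"w",o["grip_width"],"F",o["ft_force"].round(1),"tq",o["torque"].round(2))
if len(sys.argv)>3:
    d=np.array(list(map(float,sys.argv[1:4])))-o["position"];print("tool delta",(M.T@d).round(4))
E
python3 go.py .562 -.3195 .083
```

```text
pos [ 0.5658 -0.3494  0.2314] M [[-0.013, -0.976, 0.217], [-0.008, 0.217, 0.976], [-1.0, 0.011, -0.01]] j [ 0.01  0.49  0.67  1.38 -0.29  1.38  2.03] w 1.0008448080913137 F [0.2 1.2 0.8] tq [ 0.05 -0.06 -0.02]
tool delta [0.1482 0.0085 0.0299]
```

play_rows(increments="0 0.009 0.03 0;0.03 0 0 0;0.03 0 0 0;0 0 0 0")

```text
clock: 3.1
position: [0.563, -0.3141, 0.1695]
ee_rot: [-0.442, 0.556, 0.445, 0.546]
ft_force: [-0.9, 0.0, 0.6]
grip_width: 1.0
```

```bash
python3 go.py .562 -.3195 .083; python3 - <<'E'
from h import *
s=snap("side","s1")["img"];t=snap("top","t1")["img"]
a=np.hstack([cv2.resize(s[190:310,250:370],(400,400)),cv2.resize(t[130:250,310:430],(400,400))]);cv2.imwrite("pics/c1.png",a)
E
```

```text
pos [ 0.563  -0.3141  0.1695] M [[-0.013, -0.977, 0.214], [-0.006, 0.214, 0.977], [-1.0, 0.011, -0.009]] j [-0.05  0.48  0.65  1.52 -0.29  1.25  2.  ] w 0.9999923834073037 F [-0.9  0.   0.6] tq [ 0.01 -0.01  0.01]
tool delta [ 0.0865 -0.0011 -0.0048]
```

View pics/c1.png

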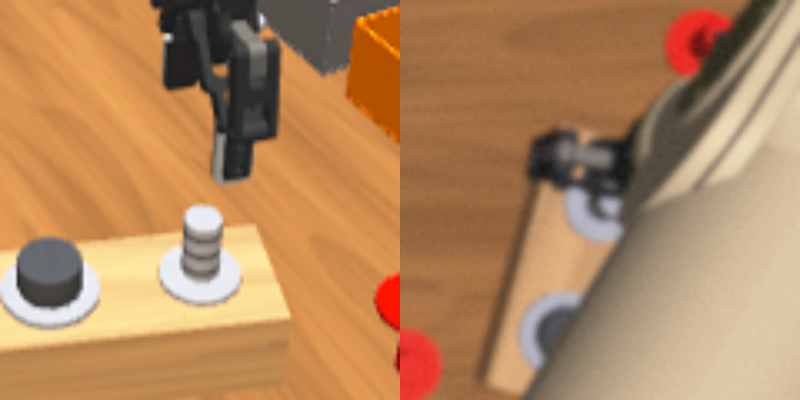

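The side crop shows the near finger just above and right of the steel grip (202,240), over the pin and not the plug or the red parts. Descending.

play_rows(increments="0.025 -0.001 -0.005 0;0.025 0 0 0;0.02 0 0 0;0 0 0 0")

```text
clock: 3.6
position: [0.568, -0.3233, 0.1106]
ee_rot: [-0.448, 0.553, 0.439, 0.549]
ft_force: [-0.4, 0.2, -0.2]
grip_width: 1.002
```

```bash
python3 go.py .562 -.3195 .083; python3 - <<'E'
from h import *
s=snap("side","s2")["img"]
a=cv2.resize(s[190:310,250:370],(600,600));cv2.imwrite("pics/c2.png",a)
E
```

```text
pos [ 0.568  -0.3233  0.1106] M [[0.003, -0.977, 0.213], [-0.013, 0.213, 0.977], [-1.0, -0.005, -0.012]] j [-0.02  0.55  0.63  1.56 -0.33  1.13  2.04] w 1.0017002280599305 F [-0.4  0.2 -0.2] tq [-0.03  0.05 -0.  ]
tool delta [0.0275 0.0068 0.0028]
```

View pics/c2.png

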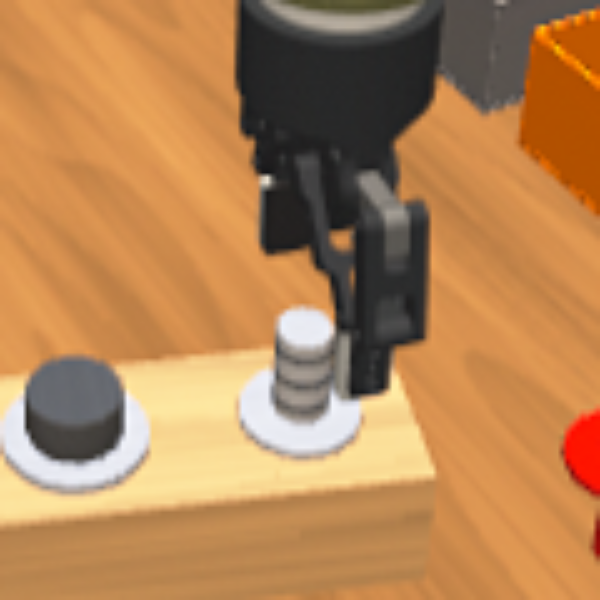

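play_rows(increments="0 0.007 0.003 0;0 0 0 0")

```text
clock: 3.85
position: [0.5636, -0.3201, 0.1161]
ee_rot: [-0.45, 0.552, 0.437, 0.55]
ft_force: [-0.1, -0.4, 0.4]
grip_width: 1.002
```

```bash
python3 go.py .562 -.3195 .083; python3 - <<'E'
from h import *
from scipy.spatial.transform import Rotation as R
S=snap("side","s3");s=S["img"].copy()
o=get_obs();M=R.from_quat(o["ee_rot"]).as_matrix();p=o["position"]
a=cv2.resize(s[190:310,250:370],(600,600))
for z,col in((0,(0,0,255)),(-.0425,(0,255,0)),(.0425,(255,0,0))):
    q=proj(S,p+M@[-.005,0,z]);q=((q-[250,190]+.5)*5).astype(int);cv2.circle(a,tuple(map(int,q)),4,col,-1)
for z in(.068,.113):
    q=proj(S,[.562,-.3195,z]);q=((q-[250,190]+.5)*5).astype(int);cv2.circle(a,tuple(map(int,q)),3,(255,0,255),-1)
cv2.imwrite("pics/c3.png",a)
E
```

```text
pos [ 0.5636 -0.3201  0.1161] M [[0.009, -0.977, 0.213], [-0.016, 0.213, 0.977], [-1.0, -0.012, -0.013]] j [-0.03  0.52  0.63  1.58 -0.32  1.13  2.03] w 1.0017423088957222 F [-0.1 -0.4  0.4] tq [ 0.03 -0.    0.05]
tool delta [0.0331 0.002  0.0007]
```

View pics/c3.png

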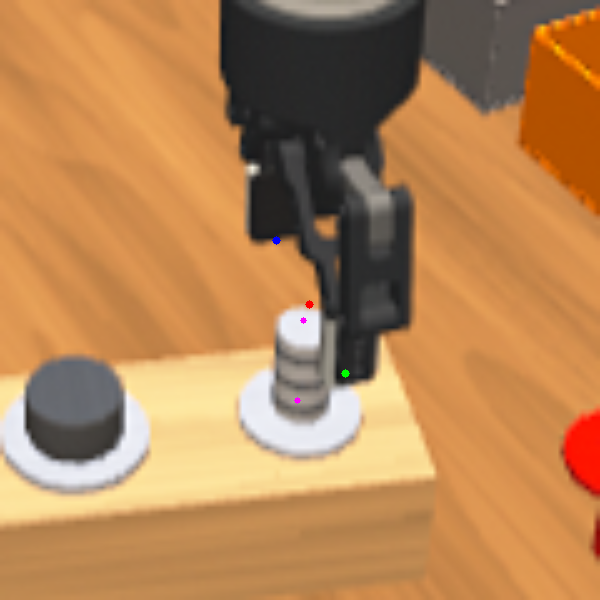

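play_rows(increments="0.017 0.002 -0.001 0;0.015 0 0 0;0 0 0 0")

```text
clock: 4.2
position: [0.564, -0.3217, 0.0867]
ee_rot: [-0.452, 0.55, 0.436, 0.551]
ft_force: [-0.8, -0.3, -0.5]
grip_width: 1.003
```

```bash
python3 go.py .562 -.3205 .083
```

```text
pos [ 0.564  -0.3217  0.0867] M [[0.015, -0.977, 0.213], [-0.017, 0.212, 0.977], [-1.0, -0.018, -0.014]] j [-0.02  0.55  0.62  1.61 -0.34  1.07  2.05] w 1.0030501567888872 F [-0.8 -0.3 -0.5] tq [0.04 0.05 0.02]
tool delta [0.0036 0.0023 0.0008]
```

play_rows(increments="0.003 0.002 0.001 0;0 0 0 0;0 0 0 0;0 0 0 0;0 0 0 0;0 0 0 0;0 0 0 0;0 0 0 0", hand=1, squeeze=60)

```text
clock: 5.0
position: [0.563, -0.321, 0.0854]
ee_rot: [-0.452, 0.55, 0.435, 0.551]
ft_force: [-0.5, -0.2, -0.2]
grip_width: 0.26
```

```bash
python3 go.py .562 -.3205 .083; python3 - <<'E'
from h import *
s=snap("side","s4")["img"]
a=cv2.resize(s[190:310,250:370],(600,600));cv2.imwrite("pics/c4.png",a)
E
```

```text
pos [ 0.563  -0.321   0.0854] M [[0.016, -0.977, 0.213], [-0.018, 0.213, 0.977], [-1.0, -0.02, -0.015]] j [-0.02  0.55  0.62  1.61 -0.34  1.06  2.05] w 0.26000740490322194 F [-0.5 -0.2 -0.2] tq [-0.03  0.03 -0.04]
tool delta [0.0024 0.0011 0.0003]
```

View pics/c4.png

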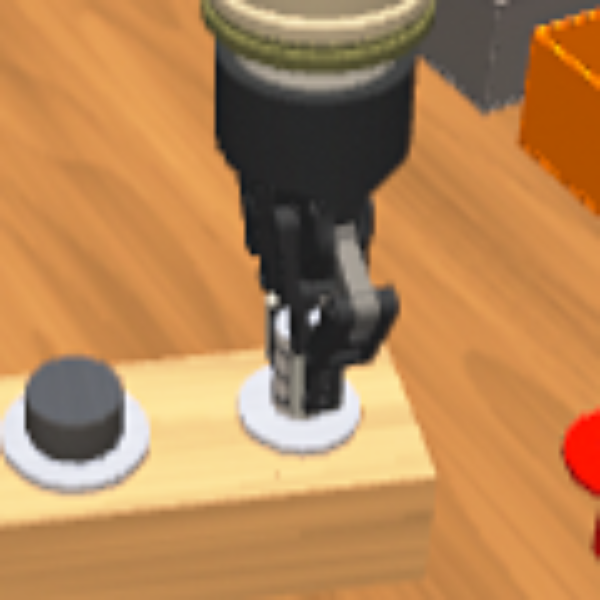

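play_rows(increments="0 0 0 0;-0.01 0 0 0;-0.02 0 0 0;-0.025 0 0 0;-0.03 0 0 0;-0.03 0 0 0;-0.02 0 0 0;0 0 0 0")

```text
clock: 5.85
position: [0.5587, -0.3165, 0.2254]
ee_rot: [-0.45, 0.551, 0.437, 0.55]
ft_force: [0.7, 0.1, -4.8]
grip_width: 0.264
```

```bash
python3 go.py .49 .170 .205; python3 - <<'E'
from h import *
s=snap("side","s5")["img"]
a=cv2.resize(s[150:310,230:390],(600,600));cv2.imwrite("pics/c5.png",a)
E
```

```text
pos [ 0.5587 -0.3165  0.2254] M [[0.01, -0.977, 0.213], [-0.015, 0.213, 0.977], [-1.0, -0.013, -0.012]] j [-0.06  0.42  0.68  1.48 -0.26  1.32  1.99] w 0.2640794316655904 F [ 0.7  0.1 -4.8] tq [-0.04 -0.04 -0.03]
tool delta [0.0124 0.1708 0.461 ]
```

View pics/c5.png

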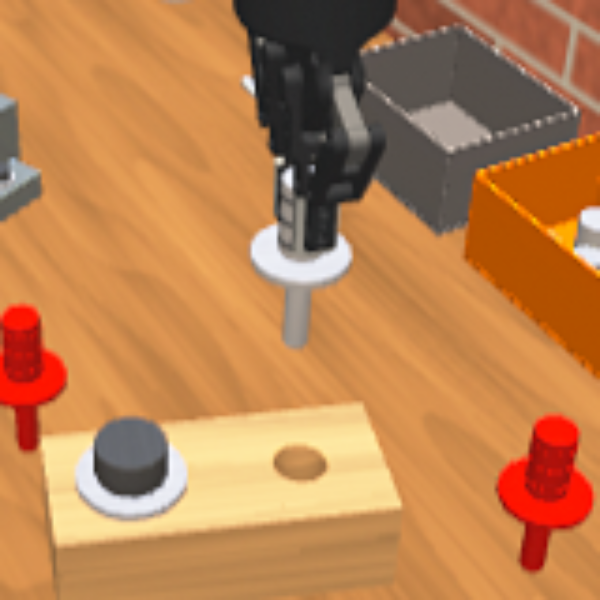

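Pin held and nearly upright, shank tip at crop (296,345), the rack hole empty. Moving to the middle bore.

play_rows(increments="0 0.006 0.016 0;0 0.012 0.032 0;0 0.013 0.036 0;0 0.013 0.036 0;0 0.013 0.036 0;0 0.013 0.036 0;0 0.013 0.036 0;0 0.013 0.036 0;0 0.013 0.036 0;0 0.013 0.036 0;0 0.013 0.036 0;0 0.012 0.03 0;0 0.006 0.016 0;0 0 0 0;0 0 0 0")

```text
clock: 7.4
position: [0.4807, 0.1426, 0.1928]
ee_rot: [-0.444, 0.561, 0.444, 0.539]
ft_force: [0.3, -0.6, -3.9]
grip_width: 0.262
```

```bash
python3 go.py .49 .170 .175
```

```text
pos [0.4807 0.1426 0.1928] M [[-0.025, -0.977, 0.21], [-0.021, 0.211, 0.977], [-0.999, 0.02, -0.025]] j [-0.76  0.11  0.4   1.84 -0.03  1.23  1.01] w 0.26200360885373913 F [ 0.3 -0.6 -3.9] tq [ 0.01 -0.03 -0.01]
tool delta [ 0.017  -0.0036  0.0291]
```

play_rows(increments="0.005 -0.004 0.028 0;0.01 0 0 0;0 0 0 0")

```text
clock: 7.7
position: [0.4903, 0.1656, 0.1747]
ee_rot: [-0.443, 0.563, 0.443, 0.539]
ft_force: [-0.4, -1.3, -3.5]
grip_width: 0.267
```

```bash
python3 go.py .49 .170 .155; python3 - <<'E'
from h import *
s=snap("side","s6")["img"];t=snap("top","t6")["img"]
a=np.hstack([cv2.resize(s[110:220,140:250],(400,400),interpolation=cv2.INTER_CUBIC),cv2.resize(t[160:280,100:220],(400,400))]);cv2.imwrite("pics/c6.png",a)
E
```

```text
pos [0.4903 0.1656 0.1747] M [[-0.027, -0.976, 0.214], [-0.023, 0.215, 0.976], [-0.999, 0.021, -0.028]] j [-0.77  0.17  0.39  1.82 -0.06  1.2   0.99] w 0.26733646353881557 F [-0.4 -1.3 -3.5] tq [-0.04 -0.03 -0.04]
tool delta [0.0196 0.0008 0.0048]
```

View pics/c6.png

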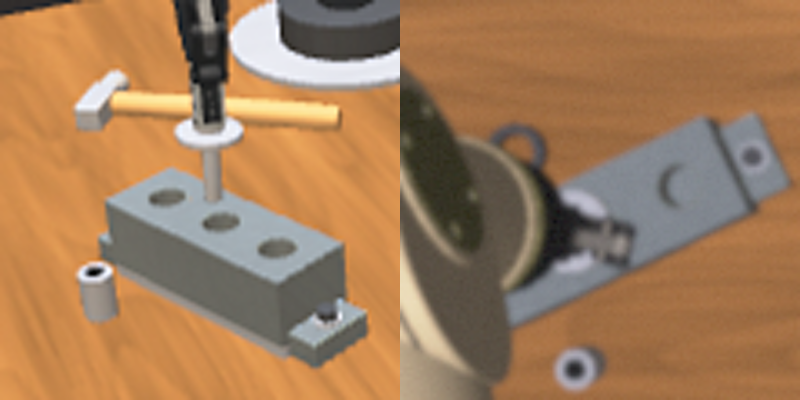

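```bash
python3 - <<'E'
from h import *
S=load("side0")
q=lambda p:(140+(p[0]+.5)*110/400-.5,110+(p[1]+.5)*110/400-.5)
print("tip",onz(S,q((212,198)),.0967),"collar under", onz(S,q((208.5,131)),.158),"bore",onz(S,q((220,222)),.072))
E
```

```text
tip [0.48490342 0.16715421 0.0967    ] collar under [0.48663847 0.16162252 0.158     ] bore [0.4898948  0.16963784 0.072     ]
```

play_rows(increments="0 -0.004 0.006 0;0.01 0 0 0;0 0 0 0")

```text
clock: 8.1
position: [0.4968, 0.1703, 0.1661]
ee_rot: [-0.443, 0.562, 0.442, 0.54]
ft_force: [-0.6, -0.2, -2.8]
grip_width: 0.265
```

```bash
python3 go.py .4955 .1715 .130; python3 - <<'E'
from h import *
s=snap("side","s7")["img"]
a=cv2.resize(s[110:220,140:250],(600,600),interpolation=cv2.INTER_CUBIC);cv2.imwrite("pics/c7.png",a)
E
```

```text
pos [0.4968 0.1703 0.1661] M [[-0.024, -0.976, 0.216], [-0.02, 0.217, 0.976], [-1.0, 0.019, -0.025]] j [-0.77  0.19  0.38  1.81 -0.07  1.18  0.99] w 0.26453127877323523 F [-0.6 -0.2 -2.8] tq [ 0.01 -0.02  0.03]
tool delta [0.0361 0.0008 0.0018]
```

View pics/c7.png

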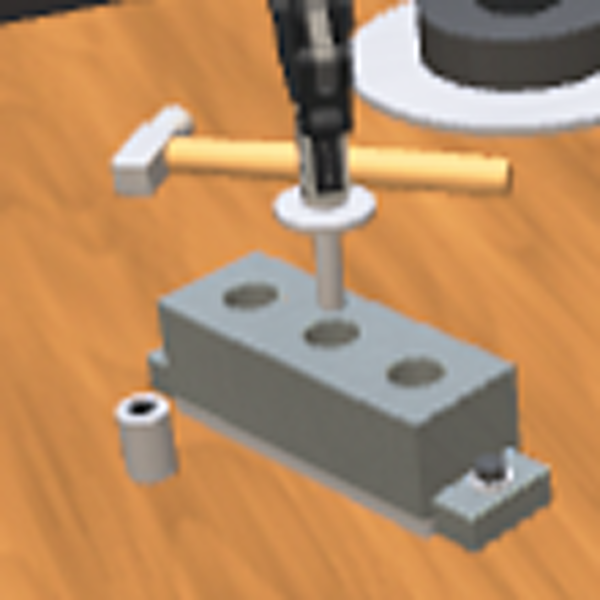

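play_rows(increments="0.012 -0.0005 0.001 0;0.012 0 0 0;0 0 0 0")

```text
clock: 8.45
position: [0.4973, 0.1708, 0.1409]
ee_rot: [-0.443, 0.562, 0.442, 0.541]
ft_force: [-0.1, -0.8, -3.7]
grip_width: 0.262
```

```bash
python3 go.py .4955 .1715 .120
```

```text
pos [0.4973 0.1708 0.1409] M [[-0.022, -0.976, 0.216], [-0.019, 0.217, 0.976], [-1.0, 0.018, -0.024]] j [-0.76  0.22  0.38  1.84 -0.08  1.13  1.  ] w 0.2618836170432194 F [-0.1 -0.8 -3.7] tq [ 0.06 -0.01  0.02]
tool delta [0.0209 0.0016 0.0008]
```

In the mouth by about 9 mm, no contact. Continuing down past the blind depth (TCP 0.115) in small steps.

play_rows(increments="0.01 0.001 0.001 0;0.008 0 0 0;0.005 0 0 0;0.004 0 0 0;0 0 0 0")

```text
clock: 8.95
position: [0.4954, 0.1714, 0.1108]
ee_rot: [-0.443, 0.562, 0.442, 0.54]
ft_force: [0.1, -0.3, -4.1]
grip_width: 0.263
```

```bash
python3 go.py .4955 .1715 .097
```

```text
pos [0.4954 0.1714 0.1108] M [[-0.024, -0.976, 0.216], [-0.02, 0.217, 0.976], [-1.0, 0.019, -0.025]] j [-0.76  0.25  0.38  1.87 -0.09  1.07  1.01] w 0.263217200018431 F [ 0.1 -0.3 -4.1] tq [ 0.07 -0.03 -0.01]
tool delta [ 0.0138 -0.0004  0.0005]
```

play_rows(increments="0.005 0 0 0;0.005 0 0 0;0.003 0 0 0;0 0 0 0")

```text
clock: 9.35
position: [0.4955, 0.1713, 0.0972]
ee_rot: [-0.443, 0.562, 0.442, 0.541]
ft_force: [0.3, 0.1, -3.5]
grip_width: 0.267
```

```bash
python3 go.py .4955 .1715 .0955; python3 - <<'E'
from h import *
s=snap("side","s8")["img"]
a=cv2.resize(s[130:220,150:240],(600,600),interpolation=cv2.INTER_CUBIC);cv2.imwrite("pics/c8.png",a)
E
```

```text
pos [0.4955 0.1713 0.0972] M [[-0.023, -0.976, 0.216], [-0.02, 0.217, 0.976], [-1.0, 0.018, -0.024]] j [-0.75  0.27  0.37  1.88 -0.1   1.04  1.02] w 0.26681230048698523 F [ 0.3  0.1 -3.5] tq [-0.01 -0.04 -0.02]
tool delta [0.0017 0.     0.0003]
```

View pics/c8.png

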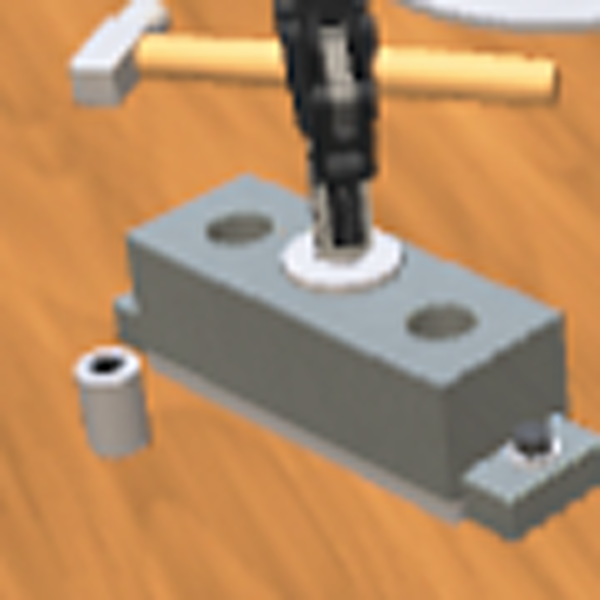

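The collar is just above the face at (342,258), with the shank past the blind depth, so the middle bore is the through-hole. Lowering to touch.

play_rows(increments="0.002 0 0 0;0.001 0 0 0;0 0 0 0")

```text
clock: 9.7
position: [0.496, 0.1715, 0.0962]
ee_rot: [-0.443, 0.561, 0.442, 0.541]
ft_force: [0.4, 0.3, -4.5]
grip_width: 0.267
```

play_rows(increments="0.002 0 0 0;0.0015 0 0 0;0 0 0 0")

```text
clock: 10.0
position: [0.4964, 0.1715, 0.0962]
ee_rot: [-0.442, 0.561, 0.443, 0.542]
ft_force: [0.3, -0.5, -3.5]
grip_width: 0.264
```

play_rows(increments="0.003 0.0005 0 0;0.003 0 0 0")

```text
clock: 10.2
position: [0.4965, 0.1717, 0.0953]
ee_rot: [-0.441, 0.561, 0.443, 0.543]
ft_force: [-24.0, -7.8, 50.1]
grip_width: 0.27
```

Contact: the collar is seated at TCP 0.0953, predicted 0.0954. Releasing.

play_rows(increments="-0.001 0 0 0;0 0 0 0")

```text
clock: 10.4
position: [0.4971, 0.1719, 0.0974]
ee_rot: [-0.441, 0.56, 0.443, 0.544]
ft_force: [-0.5, 0.6, -3.4]
grip_width: 0.267
```

play_rows(increments="0 0 0 0;0 0 0 0;0 0 0 0;0 0 0 0;0 0 0 0;0 0 0 0;0 0 0 0", hand=-1)

```text
clock: 11.1
position: [0.4976, 0.1723, 0.0966]
ee_rot: [-0.442, 0.56, 0.443, 0.544]
ft_force: [-0.0, -0.2, -0.8]
grip_width: 1.0
```

```bash
python3 go.py .4955 .1715 .2; python3 - <<'E'
from h import *
s=snap("side","s9")["img"]
a=cv2.resize(s[130:220,150:240],(600,600),interpolation=cv2.INTER_CUBIC);cv2.imwrite("pics/c9.png",a)
E
```

```text
pos [0.4976 0.1723 0.0966] M [[-0.018, -0.976, 0.217], [-0.013, 0.218, 0.976], [-1.0, 0.015, -0.016]] j [-0.75  0.27  0.37  1.88 -0.11  1.03  1.02] w 0.999771477794817 F [-0.  -0.2 -0.8] tq [ 0.06 -0.05 -0.  ]
tool delta [-0.1034  0.0035 -0.0029]
```

View pics/c9.png

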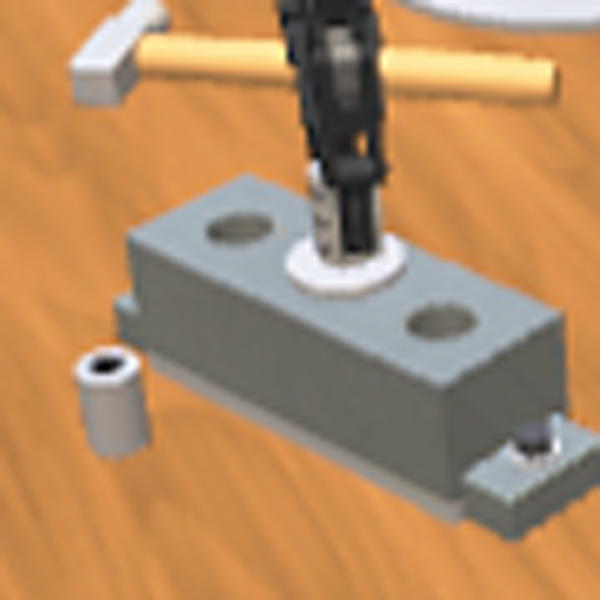

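Released, the pin standing with its collar at (345,265). Retreating straight up.

play_rows(increments="-0.015 0 0 0;-0.02 0 0 0;-0.03 0 0 0;-0.03 0 0 0;-0.03 0 0 0;0 -0.02 0.045 0;0 -0.02 0.045 0;0 0 0.045 0;0 0 0.045 0;0 0 0.045 0;0 0 0.04 0;0 0 0 0;0 0 0 0")

```text
clock: 12.45
position: [0.6008, 0.4314, 0.2213]
ee_rot: [-0.44, 0.56, 0.442, 0.545]
ft_force: [-0.0, -1.6, -0.4]
grip_width: 1.003
```

```bash
python3 go.py; python3 - <<'E'
from h import *
S=snap("side","s10");T=snap("top","t10");s=S["img"];t=T["img"]
a=np.hstack([cv2.resize(s[130:220,150:240],(400,400),interpolation=cv2.INTER_CUBIC),cv2.resize(t[180:270,115:205],(400,400),interpolation=cv2.INTER_CUBIC)]);cv2.imwrite("pics/c10.png",a)
q=(200.2,170.7)
for I,C,x0,x1,y0,y1,th in((s,S,190,214,158,178,185),(t,T,145,175,215,240,150)):
    hs=cv2.cvtColor(I,cv2.COLOR_BGR2HSV);m=((hs[...,2]>th)&(hs[...,1]<60)).astype(np.uint8);b=np.zeros_like(m);b[y0:y1,x0:x1]=1
    cs,_=cv2.findContours(m*b,0,1);c=max(cs,key=cv2.contourArea);print(cv2.boundingRect(c),cv2.fitEllipse(cv2.convexHull(c)))
for z in(.078,.098): print(z,proj(S,(.4915,.171,z)),proj(T,(.4915,.171,z)),proj(S,(.4915,.171,z+.045)))
E
```

```text
pos [0.6008 0.4314 0.2213] M [[-0.018, -0.975, 0.221], [-0.01, 0.222, 0.975], [-1.0, 0.015, -0.014]] j [-0.87  0.63  0.32  1.11 -0.19  1.45  0.77] w 1.0029784363206438 F [-0.  -1.6 -0.4] tq [-0.03 -0.06  0.  ]
(192, 164, 19, 10) ((201.21043395996094, 168.36611938476562), (9.490141868591309, 18.142786026000977), 83.74143981933594)
(145, 215, 25, 24) ((156.97198486328125, 225.740478515625), (23.795230865478516, 24.319671630859375), 12.079442977905273)
0.078 [200.30798105 168.5700139 ] [158.40752694 226.83053994] [198.78081351 154.93244809]
0.098 [199.63723821 162.5790144 ] [156.26987747 226.92561735] [198.08081562 148.68496558]
```

View pics/c10.png

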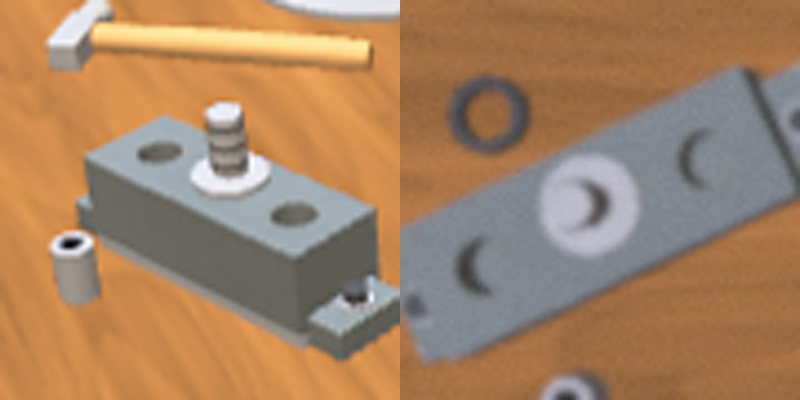

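The pin stands upright in the middle bore with its collar on the face. The collar's ellipse centre is at side row 168.4; the prediction is 168.6 for home and 162.6 for standing on a blind floor. Handing in.

```bash
python3 -c "
from workcell import workorder
print(workorder.hand_in())"
```

```text
the job is handed in; nothing more can be done
None
```

The slim steel gauge pin is standing upright in the middle bore, bore_2, with its collar on the casting. I handed the job in just after 12.5 s on the robot's clock.

- **Finding the through-hole:** I tried the middle bore first because its shadow looked deepest. The shank went past the 35 mm blind depth with no contact force, so I did not probe the other two.
- **Seating:** the collar met the casting with the tool at z = 0.0953 m, against 0.0954 m predicted for fully home. The wrist force peaked at about 50 N in the last reading before I released.
- **After release:** with the arm clear, the pin looks upright in the side view. The collar's centre is at row 168.4, against 168.6 predicted for home and 162.6 for standing on a blind floor.
- **Disagreements:** the side and top cameras differed by about 2 mm on the bore positions, within the stated calibration. The tool was tilted 1–2° while carrying and inserting the pin.

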